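# Roll-test the scroll rollers

### The job

Test the wooden rollers from the rack one at a time, the longest first and so on down to the shortest: lay each across the raised end of the sloping marble plate and let it go. Seat every roller that runs freely down to the stops in a cradle of the dark stand (any cradle, one roller to each), put every one that rocks or stops instead of rolling down into the cardboard reject box, and leave the other things on the table where they are.

Things in the scene. Friction and masses are not known exactly. Their poses are not given: they have to be found in the camera images.
- roller1: a plain wooden roller, 24 mm across and 150 mm long, unpainted; its origin is the middle of its axis, 12 mm above what it lies on if it is round, its x axis runs along it. It may be turned truly round, or it may have been left with two opposite flat faces along its whole length (20 mm across the flats), which hardly shows as it lies. It may be absent
- roller2: a plain wooden roller, 24 mm across and 150 mm long, unpainted; its origin is the middle of its axis, 12 mm above what it lies on if it is round, its x axis runs along it. It may be turned truly round, or it may have been left with two opposite flat faces along its whole length (20 mm across the flats), which hardly shows as it lies. It may be absent
- roller3: a plain wooden roller, 24 mm across and 130 mm long, unpainted; its origin is the middle of its axis, 12 mm above what it lies on if it is round, its x axis runs along it. It may be turned truly round, or it may have been left with two opposite flat faces along its whole length (20 mm across the flats), which hardly shows as it lies. It may be absent
- roller4: a plain wooden roller, 24 mm across and 130 mm long, unpainted; its origin is the middle of its axis, 12 mm above what it lies on if it is round, its x axis runs along it. It may be turned truly round, or it may have been left with two opposite flat faces along its whole length (20 mm across the flats), which hardly shows as it lies. It may be absent
- roller5: a plain wooden roller, 24 mm across and 110 mm long, unpainted; its origin is the middle of its axis, 12 mm above what it lies on if it is round, its x axis runs along it. It may be turned truly round, or it may have been left with two opposite flat faces along its whole length (20 mm across the flats), which hardly shows as it lies. It may be absent
- roller6: a plain wooden roller, 24 mm across and 110 mm long, unpainted; its origin is the middle of its axis, 12 mm above what it lies on if it is round, its x axis runs along it. It may be turned truly round, or it may have been left with two opposite flat faces along its whole length (20 mm across the flats), which hardly shows as it lies. It may be absent
- roller7: a plain wooden roller, 24 mm across and 90 mm long, unpainted; its origin is the middle of its axis, 12 mm above what it lies on if it is round, its x axis runs along it. It may be turned truly round, or it may have been left with two opposite flat faces along its whole length (20 mm across the flats), which hardly shows as it lies. It may be absent
- roller8: a plain wooden roller, 24 mm across and 90 mm long, unpainted; its origin is the middle of its axis, 12 mm above what it lies on if it is round, its x axis runs along it. It may be turned truly round, or it may have been left with two opposite flat faces along its whole length (20 mm across the flats), which hardly shows as it lies. It may be absent
- rack: the light wooden rack in which the rollers start: two notched combs 8 mm thick on a board 100 x 196 mm, 40 mm high, four V notches (90 degrees, 12 mm deep) at y = -84, -28, 28, 84 mm of its own frame; the combs stand at x = +-29 mm, so the middle 50 mm between them is open down to 6 mm above the table for the fingers. A roller lies along its x axis, its own axis 45 mm above the table. Origin: centre of the underside
- stand: the dark lacquered stand for good rollers: like the rack, on a plinth 110 x 206 mm, 52 mm high; four V cradles 90 degrees, 12 mm deep, 56 mm apart in a row along its y axis, combs at x = +-29 mm, open between them down to 14 mm above the table. A seated roller lies along the stand's x axis. It starts empty. Origin: centre of the underside
- cradle0 (a point): the place of the axis centre of a round roller seated in cradle 0 of the stand, 57 mm above the table
- cradle1 (a point): the place of the axis centre of a round roller seated in cradle 1 of the stand, 57 mm above the table
- cradle2 (a point): the place of the axis centre of a round roller seated in cradle 2 of the stand, 57 mm above the table
- cradle3 (a point): the place of the axis centre of a round roller seated in cradle 3 of the stand, 57 mm above the table
- plate: the roll plate: a flat marble slab 250 x 190 mm on a wooden wedge, sloping 3.5 degrees down along its own x axis (the body's frame itself is level); its surface is 32 mm above the table at the middle. Wooden lips 8 mm high run along both long sides; at the foot two stop blocks 12 mm wide and 15 mm high, at y = +-34 mm, catch a roller across the slope; between them it is open. Origin: centre of the underside
- plate_release (a point): point on the marble surface at the raised end, 70 mm uphill of the plate's middle and on its centre line: a good place to let a roller go, lying across the slope (along the plate's y axis). A round one starts to roll by itself as soon as nothing blocks it, and reaches the foot in about 1 to 2 s; one with flats rocks on to a flat and stops there or a few centimetres on
- plate_foot (a point): point on the marble under the axis of a round roller that lies against the two stop blocks
- bin: open cardboard reject box, 130 x 200 mm outside (long side along its y axis), 45 mm high, wall and floor 5 mm. Origin: centre of the underside
- paper_bundle: bystander: tied block of yellow paper, 110 x 170 x 50 mm, heavy, fixed where it lies. Origin: centre of the underside
- lighter: bystander: small red lighter, 75 x 22 x 12 mm, often absent. Origin: underside
- incense_cup: bystander: small brass cup, 52 mm across, 42 mm high. Origin: underside
- glue_brush: bystander: brush, 160 mm long. Origin: underside
- wax_jar: bystander: amber glass jar, 52 mm across, 60 mm high. Origin: underside
There are look-alikes about, which are no part of the job. Leave any red or yellow look-alike of the roller4 alone.

How it is judged:
By the outcome, as a careful person would: the job done as asked, in the order asked, and still so for the second after the job is handed in, with the robot touching nothing.
Of roller1, roller2 only 1 to 1 are there at a start; the rules pass over those that are not, and their reading is None.
Of roller4, roller3, lighter only 1 to 1 are there at a start; the rules pass over those that are not, and their reading is None.
Of roller5, roller6 only 1 to 1 are there at a start; the rules pass over those that are not, and their reading is None.
Of roller8, roller7 only 1 to 1 are there at a start; the rules pass over those that are not, and their reading is None.
At some moment in a run one of roller1, roller2, roller3, roller4, roller5, roller6, roller7, roller8 may be knocked a few centimetres aside while the robot is not near it.
Once in a run the grip may slacken for a moment while it holds something.
It also fails if it takes over 210 s, if anything falls off the work surface, if the arm or the gripper's body presses on something with over 40 N, if the wrist force passes 120 N, or if a joint passes its speed limit or range.

### The arm

A 6-joint arm with a two-finger parallel gripper is mounted at the origin on the work surface. World frame = base frame: x ahead of the robot, y to its left, z up, the work surface at z = 0. Lengths are in m, angles in degrees, forces in N, time in s.
With the tool pointing down it reaches from about 0.375 to 0.9 m from the base axis. Payload 3.1 kg.
Tool frame: the origin (TCP) lies at the very end of the fingers, on their centre line; the grasp point (between the pads) lies 19 mm behind it; z points along the fingers, y is the line along which they close (so a half turn about z gives the same grasp; the last joint's range is limited). The gripper opens to 87 mm and grips with 3 to 60 N. Pads are 19 mm wide; open, the fingers measure 117 mm over their backs; the gripper's body (75 mm by 190 mm) begins 51 mm behind the grasp point.
Start: joints at [53.829, 30.224, 82.088, -0, 67.689, -10.227], TCP at [0.273, 0.562, 0.223] pointing down, gripper open.
Joint ranges: [-176.69, 176.69], [-43.24, 126.21], [12.49, 139.97], [-82, 262], [0, 151.66], [-163.58, 163.58]. Speed limits (degrees/s): [159.86, 159.86, 180, 180, 180, 180].

### API

Orientations are given as a 3x3 rotation matrix whose columns are the frame's x, y, z axes.
In Python, from rig import * gives the robot as it stands.
- The arm moves only by the tool jog_arm, never from a script. Its arguments are lists of equal length, an entry for each row: "delta_pos": the shift along the world's x, y, z in cm, a list of three; "turn": the turn about the world's z in degrees; "grip": the closure, from 0 (fully open) to 1 (shut). In form: {"delta_pos": [[x, y, z], ...], "turn": [turn, ...], "grip": [grip, ...]}. A call has 1 to 12 rows; each row is the pose to reach, as a shift and turn from the pose commanded when the call began; what a row does not reach only later rows make up. A row lasts 1/8 s, in which the tool goes at most 62.5 mm and 10.7 degrees, less where a joint would pass 70% of its speed; a pose out of reach is approached as far as the arm can. A call with a gripper value outside its range is refused whole. The fingers move at their own pace and stop on an object; the grip force is fixed at half the most. Time passes only in rows, so rows that repeat a pose let the fingers close. It gives the time, the measured TCP pose, the force, the opening and the grip force at its end, in the units of the state.
- read_state(): the state, without advancing time (a new reading comes with each control period).
- capture(name): name is "scene" or "top" or "wrist"; returns a dict with "color" (384x512x3 uint8, blue, green, red), "fovy" (degrees; the focal length in pixels is half the picture's height over the tangent of half this angle, whatever the lens; pixels are square), "cx", "cy" (the principal point, pixels), "camera_from_world" (4x4, takes a point from world to camera coordinates). Camera axes: x right, y up, looking along -z (the intrinsics and any distortion apply to the point x, -y, -z); pixel columns grow to the right and rows downward; lengths in m; the calibration is good to about 2 mm. A picture is of the moment at which its call begins. There is no depth.
- hand_in(): hands the job in; it is judged then, once.
The state is a dict: "time_s": time; "joint_positions": joint angles; "qvel": joint speeds; "tau": joint torques, N m; "position": TCP position; "tcp_rot": TCP orientation; "force": force on the tool from outside, world axes, zero at the start; "moment": the same for the moment, N m; "opening": opening from 0.0 (shut) to 1.0 (fully open); "grasp_force": force on a finger pad.
Only numpy, scipy, OpenCV 4.12 (cv2) and the standard library are available. Lean on these libraries where they do the work, as an engineer would, in place of code of your own. Each camera call takes 0.05 s, during which the arm holds its last target. There are 200 camera calls.

## Working session

There is one attempt and no reset: what is moved stays moved. The work goes in short steps, Python scripts to look and compute and a tool call to move; the robot and the scene stay as the last step left them, time stands still between calls to the robot, and variables do not carry over. Pictures are saved under pics/ and viewed, at most 14 in all, crops included, and the job is handed in when it is done.

Besides the shell and the picture viewer there is one more tool, called after "Emit:" as a command line: name --pt "numbers of a row" for each row, then --argument value for the rest. jog_arm: Moves the arm, as the interface text tells. Its arguments: {"type":"object","properties":{"delta_pos":{"type":"array"},"turn":{"type":"array"},"grip":{"type":"array"}},"required":["delta_pos","turn","grip"]}

```bash
ls; mkdir -p pics; cat > h.py <<'E'
from rig import *
import numpy as np, cv2
def ray(c,u,v):
    f=c["color"].shape[0]/2/np.tan(np.radians(c["fovy"])/2)
    M=np.array(c["camera_from_world"]);R=M[:3,:3];o=-R.T@M[:3,3]
    d=R.T@np.array([(u-c["cx"])/f,-(v-c["cy"])/f,-1.]);return o,d
def onz(c,u,v,z):
    o,d=ray(c,u,v);return o+d*(z-o[2])/d[2]
def proj(c,p):
    M=np.array(c["camera_from_world"]);q=M[:3,:3]@np.array(p)+M[:3,3]
    f=c["color"].shape[0]/2/np.tan(np.radians(c["fovy"])/2)
    return c["cx"]+f*q[0]/-q[2], c["cy"]-f*q[1]/-q[2]
def tri(c1,p1,c2,p2):
    o1,d1=ray(c1,*p1);o2,d2=ray(c2,*p2)
    s=np.linalg.lstsq(np.c_[d1,-d2],o2-o1,rcond=None)[0]
    a,b=o1+s[0]*d1,o2+s[1]*d2
    return (a+b)/2,np.linalg.norm(a-b)
E
python3 - <<'E'
from h import *
for n in("scene","top","wrist"):
    c=capture(n);cv2.imwrite(f"pics/{n}0.png",c["color"] if n=="wrist" else cv2.resize(c["color"],(800,600)))
    print(n,[k for k in c], c["fovy"],c["cx"],c["cy"],np.round(c["camera_from_world"],3).tolist())
print(read_state())
E
```

```text
pics
scene ['color', 'fovy', 'cx', 'cy', 'camera_from_world'] 54.48278000906686 255.20709773460618 191.2312381426383 [[0.171, 0.985, -0.01, -0.091], [-0.51, 0.097, 0.855, 0.169], [0.843, -0.141, 0.519, -1.535], [0.0, 0.0, 0.0, 1.0]]
top ['color', 'fovy', 'cx', 'cy', 'camera_from_world'] 57.86281304487691 256.31086045919557 197.81987768253092 [[-0.015, -1.0, -0.026, 0.018], [0.986, -0.02, 0.163, -0.484], [-0.164, -0.023, 0.986, -1.048], [0.0, 0.0, 0.0, 1.0]]
wrist ['color', 'fovy', 'cx', 'cy', 'camera_from_world'] 65.1604995659841 258.9245307299015 192.09249123550595 [[0.438, 0.899, -0.002, -0.625], [-0.862, 0.419, -0.286, 0.035], [-0.257, 0.127, 0.958, -0.392], [0.0, 0.0, 0.0, 1.0]]
{'time_s': 0.15, 'joint_positions': array([ 5.38286051e+01,  3.02694931e+01,  8.21396830e+01,  8.77104389e-04,
        6.76894612e+01, -1.02266251e+01]), 'qvel': array([ 0.04161252, -0.10406182, -0.25508903, -0.01477038, -0.03858379,
       -0.04333748]), 'tau': array([ 5.22414884e-04, -4.40433598e+01, -1.76842511e+01,  6.32772082e-02,
        5.53229114e-02, -1.13688006e-04]), 'position': array([0.27306473, 0.56156504, 0.22176592]), 'tcp_rot': array([[-8.99213484e-01,  4.37508919e-01, -1.02749265e-03],
       [ 4.37510009e-01,  8.99212480e-01, -1.38136653e-03],
       [ 3.19574035e-04, -1.69168173e-03, -9.99998518e-01]]), 'force': array([-0.45657556, -0.25363803,  0.0534837 ]), 'moment': array([ 0.01134587, -0.02222453,  0.02659667]), 'grasp_force': 0.0, 'opening': 0.9997909787921105}
```

View pics/top0.png

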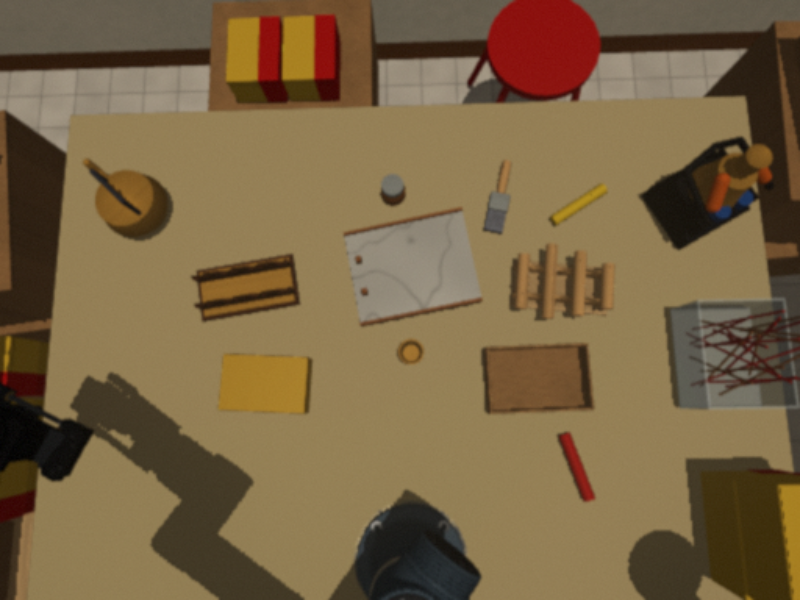

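View pics/scene0.png

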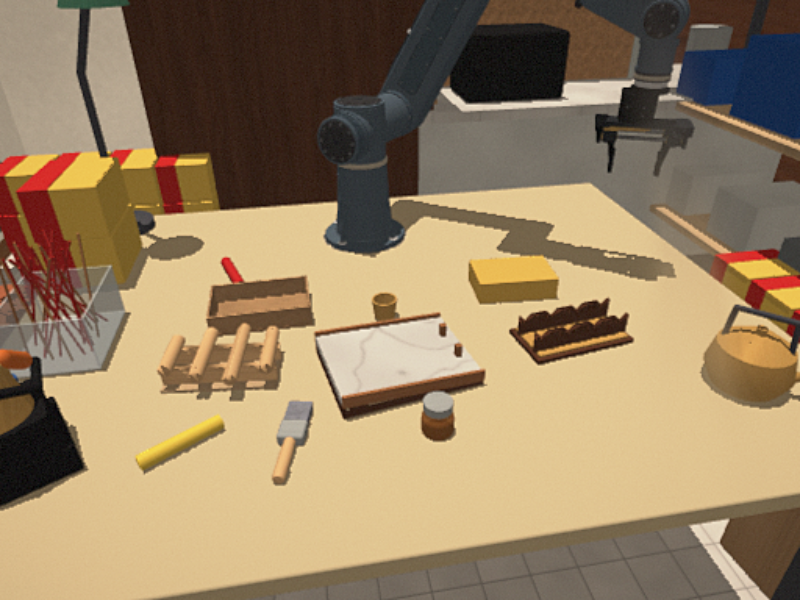

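Top view (800x600): stand at (247,287), plate at (412,266) with its stops on the left (foot towards +y), and rack at (563,284). Rollers left to right are about 110 (520,282), 150 (550,281), 130 (579,282) and 90 mm (607,286). The box is at (539,378). The yellow and red sticks are the look-alikes.

```bash
python3 - <<'E'
from h import *
t=capture("top");s=capture("scene");k=.64
# roller ends (near(bottom), far(top)) in 800px; top image: up=+x
T={"r110":[(521,255),(521,309)],"r150":[(551,245),(549,318)],"r130":[(580,251),(577,316)],"r90":[(607,264),(606,309)]}
S={"r110":[(265,370),(272,330)],"r150":[(235,378),(244,327)],"r130":[(196,376),(211,330)],"r90":[(167,371),(178,338)]}
for n in T:
    e=[onz(t,u*k,v*k,.045) for u,v in T[n]];d=e[0]-e[1]
    P=[tri(t,np.array(a)*k,s,np.array(b)*k) for a,b in zip(T[n],S[n])]
    m=(P[0][0]+P[1][0])/2
    print(n,"mid",np.round((e[0]+e[1])/2,3),"L",round(np.linalg.norm(d),3),"ang",round(np.degrees(np.arctan2(d[1],d[0])),1),"tri",np.round(m,3),np.round([P[0][1],P[1][1]],3))
for n,z,pts in [("plate",.03,[(345,234),(462,209),(481,299),(362,324)]),("stops",.04,[(359,260),(364,292)]),("stand",.015,[(196,271),(293,256),(299,303),(204,320)]),("bin",.045,[(485,347),(587,344),(593,408),(488,411)])]:
    q=np.array([onz(t,u*k,v*k,z) for u,v in pts]);print(n,np.round(q[:,:2],3).tolist(),"c",np.round(q.mean(0),3))
for a in ("r150",):pass
for n,z,p in [("cup",.04,(410,351)),("jar",.06,(392,184)),("paper",.05,(265,383))]:print(n,np.round(onz(t,p[0]*k,p[1]*k,z),3))
E
```

```text
r110 mid [ 0.534 -0.232  0.045] L 0.11 ang -3.0 tri [ 0.534 -0.233  0.043] [0.003 0.001]
r150 mid [ 0.534 -0.29   0.045] L 0.149 ang -5.0 tri [ 0.533 -0.286  0.046] [0.01  0.004]
r130 mid [ 0.528 -0.346  0.045] L 0.133 ang -6.5 tri [ 0.528 -0.344  0.048] [0.003 0.001]
r90 mid [ 0.521 -0.401  0.045] L 0.092 ang -5.6 tri [ 0.52  -0.399  0.046] [0.005 0.   ]
plate [[0.646, 0.123], [0.694, -0.121], [0.503, -0.153], [0.457, 0.088]] c [ 0.575 -0.016  0.03 ]
stops [[0.587, 0.093], [0.52, 0.083]] c [0.554 0.088 0.04 ]
stand [[0.577, 0.438], [0.605, 0.234], [0.505, 0.22], [0.473, 0.416]] c [0.54  0.327 0.015]
bin [[0.404, -0.155], [0.407, -0.354], [0.283, -0.357], [0.281, -0.156]] c [ 0.344 -0.256  0.045]
cup [ 0.399 -0.008  0.04 ]
jar [0.74  0.023 0.06 ]
paper [0.341 0.276 0.05 ]
```

Emit:
jog_arm --pt "25.7 -78 -2" --pt "25.7 -78 -2" --pt "25.7 -78 -2" --pt "25.7 -78 -2" --pt "25.7 -78 -2" --pt "25.7 -78 -2" --pt "25.7 -78 -2" --pt "25.7 -78 -2" --pt "25.7 -78 -2" --pt "25.7 -78 -2" --pt "25.7 -78 -2" --pt "25.7 -78 -2" --turn '[10,21,21,21,21,21,21,21,21,21,21,21]' --grip '[0.5,0.5,0.5,0.5,0.5,0.5,0.5,0.5,0.5,0.5,0.5,0.5]'

```text
time_s: 1.75
position: [0.5076, -0.1496, 0.2044]
tcp_rot: [[-0.996, 0.087, 0.001], [0.087, 0.996, 0.0], [-0.001, 0.0, -1.0]]
force: [1.4, -0.3, -0.2]
opening: 0.498
grasp_force: 0.0
```

Emit:
jog_arm --pt "0 -7 0" --pt "0 -7 0" --pt "0 -7 0" --pt "0 -7 0" --pt "0 -7 0" --pt "0 -7 0" --turn '[0,0,0,0,0,0]' --grip '[0.5,0.5,0.5,0.5,0.5,0.5]'

```text
time_s: 2.5
position: [0.5073, -0.2163, 0.2045]
tcp_rot: [[-0.996, 0.084, 0.0], [0.084, 0.996, 0.0], [-0.0, 0.0, -1.0]]
force: [0.4, -0.0, 0.1]
opening: 0.5
grasp_force: 0.0
```

```bash
python3 - <<'E'
from h import *
c=capture("wrist");cv2.imwrite("pics/w1.png",c["color"]);s=read_state();print(s["time_s"],s["position"],s["tcp_rot"][:,1],s["joint_positions"],s["opening"])
for p in[(.534,-.232,.045),(.534,-.288,.045),(.528,-.346,.045),(.521,-.4,.045)]:print(np.round(proj(c,p)))
import pickle;pickle.dump({k:c[k] for k in c},open("w1.pkl","wb"))
E
```

```text
2.55 [ 0.50730072 -0.21656604  0.20452298] [ 8.48070411e-02  9.96397393e-01 -2.11936649e-05] [-3.47275661e+01  2.58785878e+01  9.38353338e+01  1.59812075e-03
  6.02812223e+01 -1.19863429e+02] 0.5004964035664055
[246. 200.]
[197. 204.]
[146. 204.]
[ 97. 202.]
```

View pics/w1.png

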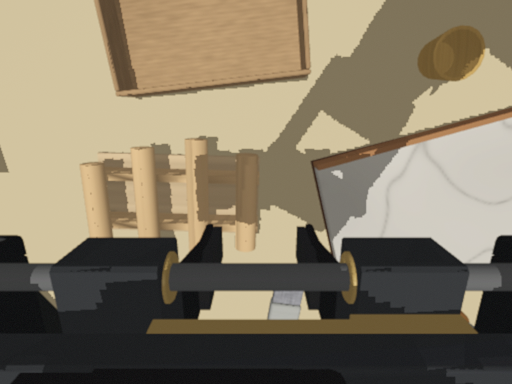

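The wrist view agrees: the 110 roller is centred at (247,202), and the 150 roller's upper end is at (197,139). Both match the measured points to about 2 mm, so I'll grasp the 150 one.

Emit:
jog_arm --pt "2.7 -7.1 0" --pt "2.7 -7.1 0" --pt "2.7 -7.1 -6" --pt "2.7 -7.1 -12" --pt "2.7 -7.1 -16.9" --pt "2.7 -7.1 -16.9" --pt "2.7 -7.1 -16.9" --pt "2.7 -7.1 -16.9" --pt "2.7 -7.1 -16.9" --pt "2.7 -7.1 -16.9" --pt "2.7 -7.1 -16.9" --turn '[0,0,0,0,0,0,0,0,0,0,0]' --grip '[0.5,0.5,0.5,0.5,0.5,0.5,0.5,0.9,0.9,0.9,0.9]'

```text
time_s: 3.92
position: [0.5349, -0.2887, 0.0369]
tcp_rot: [[-0.996, 0.087, 0.002], [0.087, 0.996, -0.001], [-0.002, -0.001, -1.0]]
force: [-0.1, 1.5, 5.9]
opening: 0.267
grasp_force: 30.0
```

Emit:
jog_arm --pt "0 0 6" --pt "0 0 9" --pt "5.3 20.4 9" --pt "5.3 20.4 9" --pt "5.3 20.4 9" --pt "5.3 20.4 9" --pt "5.3 20.4 9" --pt "5.3 20.4 3" --pt "5.3 20.4 3" --pt "5.3 20.4 3" --turn '[0,0,8,15.5,15.5,15.5,15.5,15.5,15.5,15.5]' --grip '[0.9,0.9,0.9,0.9,0.9,0.9,0.9,0.9,0.9,0.9]'

```text
time_s: 5.18
position: [0.5875, -0.0858, 0.0663]
tcp_rot: [[-0.983, -0.182, 0.001], [-0.182, 0.983, -0.001], [-0.001, -0.001, -1.0]]
force: [-0.6, -0.1, -0.3]
opening: 0.266
grasp_force: 29.9
```

```bash
python3 - <<'E'
from h import *
c=capture("top");s=capture("scene")
cv2.imwrite("pics/c1.png",np.hstack([cv2.resize(c["color"][110:230,190:340],(400,320)),cv2.resize(s["color"][180:300,180:330],(400,320))]))
E
```

```text
(no output)
```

View pics/c1.png

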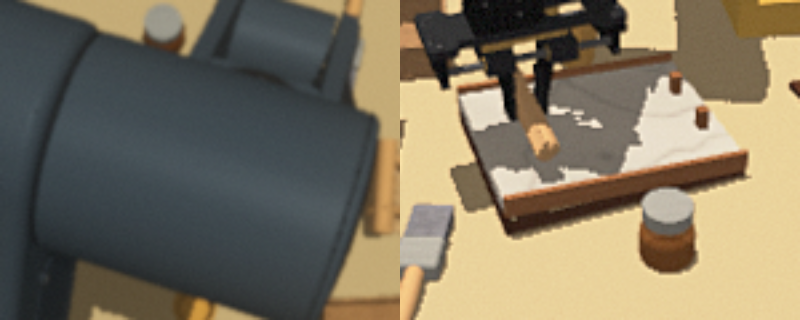

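The crop shows the roller held across the raised end, its visible end at (540,140), aligned with the plate. Now I'll lower it, release and watch.

Emit:
jog_arm --pt "0 0 -2.4" --pt "0 0 -2.4" --pt "0 0 -2.4" --pt "0 0 -2.4" --pt "0 0 3" --pt "0 0 9" --pt "0 -6 12" --pt "0 -6 12" --pt "0 -6 12" --pt "0 -6 12" --turn '[0,0,0,0,0,0,0,0,0,0]' --grip '[0.9,0.9,0.5,0.5,0.5,0.5,0.5,0.5,0.5,0.5]'

```text
time_s: 6.52
position: [0.586, -0.143, 0.1841]
tcp_rot: [[-0.983, -0.184, -0.003], [-0.184, 0.983, 0.002], [0.003, 0.002, -1.0]]
force: [0.9, 0.2, -1.2]
opening: 0.498
grasp_force: 0.0
```

Emit:
jog_arm --pt "0 0 0" --pt "0 0 0" --pt "0 0 0" --pt "0 0 0" --pt "0 0 0" --pt "0 0 0" --pt "0 0 0" --pt "0 0 0" --pt "0 0 0" --pt "0 0 0" --pt "0 0 0" --pt "0 0 0" --turn '[0,0,0,0,0,0,0,0,0,0,0,0]' --grip '[0.5,0.5,0.5,0.5,0.5,0.5,0.5,0.5,0.5,0.5,0.5,0.5]'

```text
time_s: 8.02
position: [0.5872, -0.1445, 0.1853]
tcp_rot: [[-0.983, -0.183, 0.0], [-0.183, 0.983, 0.0], [-0.0, 0.0, -1.0]]
force: [0.0, -0.3, 0.4]
opening: 0.494
grasp_force: 0.0
```

```bash
cat > look.py <<'E'
import sys
from h import *
c=capture("top");s=capture("scene")
cv2.imwrite(sys.argv[1],np.hstack([cv2.resize(c["color"][100:270,100:410],(400,220)),cv2.resize(s["color"][160:300,90:345],(400,220))]))
E
python3 look.py pics/c2.png
```

```text
(no output)
```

View pics/c2.png

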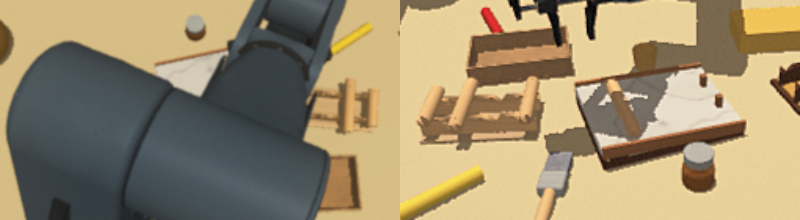

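The roller lies at about (622,108) in the scene half, still at the raised end 2 s after release. I'll check that it stays and locate it.

```bash
cat > loc.py <<'E'
# find wooden roller on the plate in a scene picture: saturated pixels inside marble polygon
from h import *
def onplate(z=.046,c=None):
    c=c or capture("scene")
    ctr=np.array([.575,-.016]);X=np.array([-.187,.982]);Y=np.array([-.982,-.187])
    poly=np.array([proj(c,[*(ctr+a*X+b*Y),.034-a*.061]) for a,b in[(-.12,-.084),(.105,-.084),(.105,.084),(-.12,.084)]],np.int32)
    m=np.zeros(c["color"].shape[:2],np.uint8);cv2.fillPoly(m,[poly],255)
    hsv=cv2.cvtColor(c["color"],cv2.COLOR_BGR2HSV)
    w=((hsv[...,1]>75)&(hsv[...,2]>50)&(hsv[...,2]<256)&(m>0)).astype(np.uint8)
    w=cv2.morphologyEx(w,cv2.MORPH_OPEN,np.ones((3,3)))
    cs,_=cv2.findContours(w,cv2.RETR_EXTERNAL,cv2.CHAIN_APPROX_NONE)
    for q in sorted(cs,key=cv2.contourArea)[-2:]:
        (u,v),(a,b),g=cv2.minAreaRect(q);d=np.linalg.eigh(np.cov(q[:,0].T))[1][:,1]*max(a,b)/2
        P=[onz(c,u+s*d[0],v+s*d[1],z) for s in(-1,1)];m_=(P[0]+P[1])/2;e=P[1]-P[0]
        r=m_[:2]-ctr
        print("area",cv2.contourArea(q),"px",round(u),round(v),"mid",np.round(m_,4),"L",round(np.linalg.norm(e),3),"ang",round(np.degrees(np.arctan2(e[1],e[0]))%180,1),"plate xy",np.round([r@X,r@Y],3))
if __name__=="__main__":
    onplate()
    for _ in range(6):c=capture("scene")
    onplate(c=c);print(read_state()["time_s"])
E
python3 loc.py
```

```text
area 301.5 px 232 229 mid [ 0.5892 -0.0747  0.046 ] L 0.165 ang 9.5 plate xy [-0.06  -0.003]
area 300.5 px 232 229 mid [ 0.5892 -0.0747  0.046 ] L 0.165 ang 9.3 plate xy [-0.06  -0.003]
8.475
```

It stopped 1 cm below release, so the 150 roller has flats and goes in the reject box.

Emit:
jog_arm --pt "0.2 7 0" --pt "0.2 7 -5" --pt "0.2 7 -11" --pt "0.2 7 -14.6" --pt "0.2 7 -14.6" --pt "0.2 7 -14.6" --pt "0.2 7 -14.6" --pt "0.2 7 -14.6" --pt "0.2 7 -14.6" --pt "0.2 7 -14.6" --turn '[0,0,0,0,0,0,0,0,0,0]' --grip '[0.5,0.5,0.5,0.5,0.5,0.5,0.9,0.9,0.9,0.9]'

```text
time_s: 9.72
position: [0.5892, -0.0745, 0.0395]
tcp_rot: [[-0.983, -0.183, 0.0], [-0.183, 0.983, -0.0], [-0.0, -0.0, -1.0]]
force: [-0.1, 0.4, 0.9]
opening: 0.266
grasp_force: 29.9
```

Emit:
jog_arm --pt "0 0 6" --pt "0 0 11" --pt "-24.5 -18.1 11" --pt "-24.5 -18.1 11" --pt "-24.5 -18.1 11" --pt "-24.5 -18.1 11" --pt "-24.5 -18.1 11" --pt "-24.5 -18.1 11" --pt "-24.5 -18.1 11" --pt "-24.5 -18.1 11" --pt "-24.5 -18.1 11" --pt "-24.5 -18.1 11" --turn '[0,0,-10.5,-21,-31,-42,-52,-63,-73,-84,-94,-100.5]' --grip '[0.9,0.9,0.9,0.9,0.9,0.9,0.9,0.9,0.9,0.9,0.9,0.9]'

```text
time_s: 11.22
position: [0.3441, -0.2554, 0.1494]
tcp_rot: [[0.003, 1.0, 0.0], [1.0, -0.003, -0.0], [-0.0, 0.0, -1.0]]
force: [0.4, 0.4, -0.7]
opening: 0.266
grasp_force: 29.9
```

Emit:
jog_arm --pt "-1.5 0 -6" --pt "-1.5 0 -12" --pt "-1.5 0 -13.3" --pt "-1.5 0 -13.3" --pt "-1.5 0 -13.3" --pt "-1.5 0 -13.3" --pt "-1.5 0 -13.3" --pt "-1.5 0 -8" --pt "-1.5 0 -2" --pt "-1.5 0 4" --pt "-1.5 0 4" --turn '[0,0,0,0,0,0,0,0,0,0,0]' --grip '[0.9,0.9,0.9,0.9,0.55,0.55,0.55,0.55,0.55,0.55,0.55]'

```text
time_s: 12.6
position: [0.3312, -0.2578, 0.1941]
tcp_rot: [[-0.001, 1.0, 0.008], [1.0, 0.001, -0.01], [-0.01, 0.008, -1.0]]
force: [0.6, -0.1, -0.5]
opening: 0.451
grasp_force: 0.0
```

Emit:
jog_arm --pt "19.9 -8 0" --pt "19.9 -8 0" --pt "19.9 -8 0" --pt "19.9 -8 0" --pt "19.9 -8 0" --pt "19.9 -8 0" --pt "19.9 -8 0" --pt "19.9 -8 0" --pt "19.9 -8 0" --pt "19.9 -8 0" --turn '[10,21,31,42,52,63,73,84,84,84]' --grip '[0.5,0.5,0.5,0.5,0.5,0.5,0.5,0.5,0.5,0.5]'

```text
time_s: 13.85
position: [0.5277, -0.3351, 0.1887]
tcp_rot: [[-0.994, 0.106, -0.001], [0.106, 0.994, 0.001], [0.001, 0.001, -1.0]]
force: [-0.2, 0.9, -0.1]
opening: 0.502
grasp_force: 0.0
```

```bash
python3 - <<'E'
from h import *
c=capture("wrist");t=capture("scene")
for p in[(.534,-.232,.045),(.528,-.346,.045),(.521,-.4,.045)]:print(np.round(proj(c,p)))
cv2.imwrite("pics/w2.png",np.hstack([cv2.resize(c["color"],(400,300)),cv2.resize(t["color"][150:300,50:250],(400,300))]))
print(read_state()["position"])
E
```

```text
[357. 176.]
[248. 181.]
[196. 180.]
[ 0.52800256 -0.33526819  0.18904399]
```

View pics/w2.png

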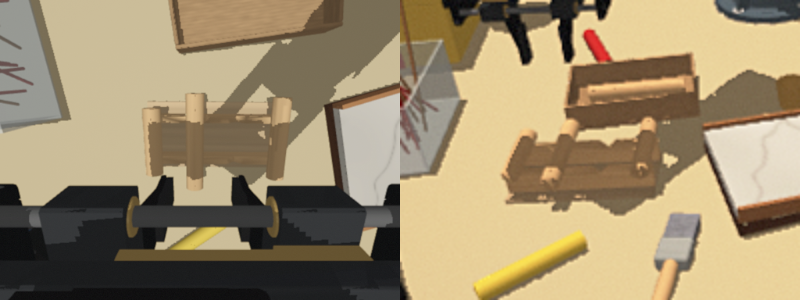

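The box holds the 150 roller (640,90). The 130 roller is centred at (195,140) in the half-scale wrist view, as predicted. Next is the 130.

Emit:
jog_arm --pt "0 -1.1 0" --pt "0 -1.1 -6" --pt "0 -1.1 -12" --pt "0 -1.1 -15.3" --pt "0 -1.1 -15.3" --pt "0 -1.1 -15.3" --pt "0 -1.1 -15.3" --pt "0 -1.1 -15.3" --pt "0 -1.1 -15.3" --pt "0 -1.1 -15.3" --turn '[0,0,0,0,0,0,0,0,0,0]' --grip '[0.5,0.5,0.5,0.5,0.5,0.5,0.9,0.9,0.9,0.9]'

```text
time_s: 15.2
position: [0.5288, -0.3458, 0.0376]
tcp_rot: [[-0.995, 0.104, 0.001], [0.104, 0.995, 0.001], [-0.001, 0.001, -1.0]]
force: [1.1, 4.4, 6.0]
opening: 0.268
grasp_force: 30.0
```

Emit:
jog_arm --pt "0 0 6" --pt "0 0 10" --pt "6 26.1 10" --pt "6 26.1 10" --pt "6 26.1 10" --pt "6 26.1 10" --pt "6 26.1 10" --pt "6 26.1 10" --pt "6 26.1 10" --pt "6 26.1 3" --pt "6 26.1 3" --pt "6 26.1 3" --turn '[0,0,8,16.5,16.5,16.5,16.5,16.5,16.5,16.5,16.5,16.5]' --grip '[0.9,0.9,0.9,0.9,0.9,0.9,0.9,0.9,0.9,0.9,0.9,0.9]'

```text
time_s: 16.7
position: [0.588, -0.0868, 0.0664]
tcp_rot: [[-0.983, -0.181, -0.001], [-0.181, 0.983, 0.0], [0.001, 0.0, -1.0]]
force: [0.1, 0.1, -0.1]
opening: 0.264
grasp_force: 30.0
```

Emit:
jog_arm --pt "0 0 -2.4" --pt "0 0 -2.4" --pt "0 0 -2.4" --pt "0 0 -2.4" --pt "0 0 3" --pt "0 0 9" --pt "0 -6 12" --pt "0 -6 12" --pt "0 -6 12" --pt "0 -6 12" --pt "0 -6 12" --pt "0 -6 12" --turn '[0,0,0,0,0,0,0,0,0,0,0,0]' --grip '[0.9,0.9,0.5,0.5,0.5,0.5,0.5,0.5,0.5,0.5,0.5,0.5]'

```text
time_s: 18.2
position: [0.5879, -0.1446, 0.1856]
tcp_rot: [[-0.983, -0.184, -0.001], [-0.184, 0.983, 0.001], [0.001, 0.001, -1.0]]
force: [0.3, 0.6, 0.1]
opening: 0.498
grasp_force: 0.0
```

Emit:
jog_arm --pt "0 0 0" --pt "0 0 0" --pt "0 0 0" --pt "0 0 0" --pt "0 0 0" --pt "0 0 0" --pt "0 0 0" --pt "0 0 0" --pt "0 0 0" --pt "0 0 0" --pt "0 0 0" --pt "0 0 0" --turn '[0,0,0,0,0,0,0,0,0,0,0,0]' --grip '[0.5,0.5,0.5,0.5,0.5,0.5,0.5,0.5,0.5,0.5,0.5,0.5]'

```text
time_s: 19.7
position: [0.5882, -0.1455, 0.1863]
tcp_rot: [[-0.983, -0.183, 0.0], [-0.183, 0.983, 0.0], [-0.0, 0.0, -1.0]]
force: [0.0, -0.5, 0.2]
opening: 0.502
grasp_force: 0.0
```

```bash
python3 loc.py; python3 look.py pics/c3.png
```

```text
area 209.5 px 282 220 mid [0.5715 0.0667 0.046 ] L 0.151 ang 9.8 plate xy [ 0.082 -0.012]
area 208.5 px 282 220 mid [0.5712 0.0667 0.046 ] L 0.15 ang 9.8 plate xy [ 0.082 -0.012]
20.05
```

View pics/c3.png

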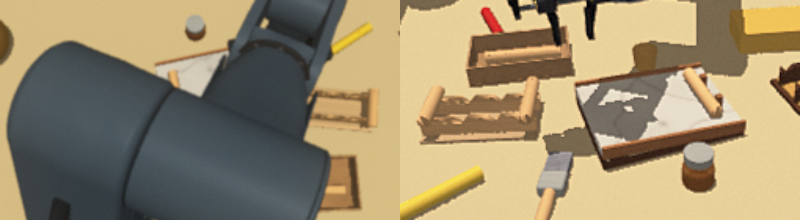

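The 130 rolled to the stops, now at (703,90) in the scene half, so it goes to the stand. I'll move above the foot for a closer look.

Emit:
jog_arm --pt "0 20 0" --pt "0 20 0" --pt "0 20 0" --pt "0 20 0" --pt "0 20 0" --pt "0 20 0" --turn '[0,0,0,0,0,0]' --grip '[0.5,0.5,0.5,0.5,0.5,0.5]'

```text
time_s: 20.9
position: [0.5885, 0.0529, 0.1863]
tcp_rot: [[-0.983, -0.182, 0.0], [-0.182, 0.983, -0.001], [-0.0, -0.001, -1.0]]
force: [1.2, -1.0, -0.3]
opening: 0.5
grasp_force: 0.0
```

```bash
python3 - <<'E'
from loc import *
onplate(z=.038)
c=capture("wrist");cv2.imwrite("pics/w3.png",c["color"]);import pickle;pickle.dump(dict(c),open("w3.pkl","wb"))
print(read_state()["position"],np.round(proj(c,(.565,.07,.038))))
E
```

```text
area 207.5 px 282 220 mid [0.5603 0.0695 0.038 ] L 0.152 ang 9.8 plate xy [ 0.087 -0.002]
[0.58849241 0.05270088 0.18633212] [279. 160.]
```

View pics/w3.png

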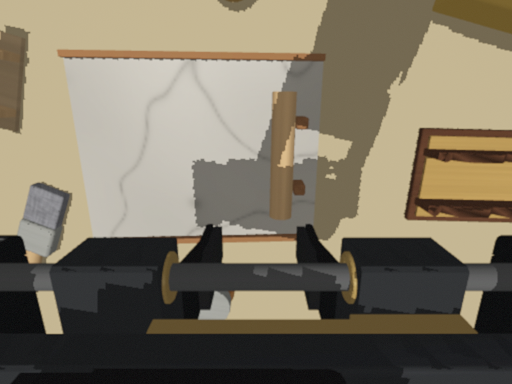

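Emit:
jog_arm --pt "-2.8 2 0" --pt "-2.8 2 -6" --pt "-2.8 2 -12" --pt "-2.8 2 -15.5" --pt "-2.8 2 -15.5" --pt "-2.8 2 -15.5" --pt "-2.8 2 -15.5" --pt "-2.8 2 -15.5" --pt "-2.8 2 -15.5" --pt "-2.8 2 -15.5" --pt "-2.8 2 -15.5" --turn '[0,0,0,0,0,0,0,0,0,0,0]' --grip '[0.5,0.5,0.5,0.5,0.5,0.5,0.5,0.9,0.9,0.9,0.9]'

```text
time_s: 22.38
position: [0.5607, 0.0722, 0.0316]
tcp_rot: [[-0.983, -0.185, 0.001], [-0.185, 0.983, -0.003], [-0.0, -0.004, -1.0]]
force: [-0.1, -8.7, 0.5]
opening: 0.265
grasp_force: 30.0
```

Emit:
jog_arm --pt "0 0 6" --pt "0 0 12" --pt "-1 25.4 16" --pt "-1 25.4 16" --pt "-1 25.4 16" --pt "-1 25.4 16" --pt "-1 25.4 16" --pt "-1 25.4 16" --pt "-1 25.4 16" --pt "-1 25.4 16" --turn '[0,0,-2,-2,-2,-2,-2,-2,-2,-2]' --grip '[0.9,0.9,0.9,0.9,0.9,0.9,0.9,0.9,0.9,0.9]'

```text
time_s: 23.62
position: [0.5504, 0.3268, 0.191]
tcp_rot: [[-0.989, -0.147, -0.001], [-0.147, 0.989, -0.001], [0.001, -0.0, -1.0]]
force: [0.6, -0.5, -0.3]
opening: 0.266
grasp_force: 30.0
```

```bash
python3 - <<'E'
from h import *
c=capture("wrist");t=capture("top");import pickle;pickle.dump((dict(c),dict(t)),open("w4.pkl","wb"))
cv2.imwrite("pics/w4.png",np.hstack([cv2.resize(c["color"][0:260],(500,254)),cv2.resize(t["color"][140:230,110:210],(282,254))]))
print(read_state()["position"])
E
```

```text
[0.5504897  0.32720629 0.1912051 ]
```

View pics/w4.png

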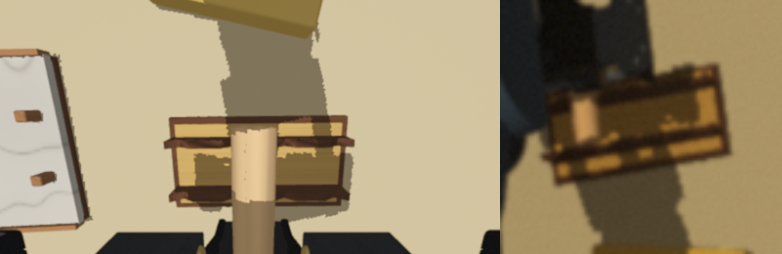

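The stand appears centred under the gripper: plinth corners at (169,117), (348,115), (345,205) and (177,207), combs at rows 142 and 193. I'll compute its centre from these.

```bash
python3 - <<'E'
from h import *
import pickle
c,t=pickle.load(open("w4.pkl","rb"));k=1.024
q=np.array([onz(c,u*k,v*k,.014) for u,v in[(169,117),(348,115),(345,205),(177,207)]])
print(np.round(q,3).tolist(),q.mean(0),[np.degrees(np.arctan2(*(q[a]-q[b])[[1,0]])) for a,b in((1,0),(2,3))])
q=np.array([onz(c,u*k,v*k,.05) for u,v in[(164,143),(354,143),(349,193),(169,194)]])
print(np.round(q,3).tolist(),q.mean(0),[np.degrees(np.arctan2(*(q[a]-q[b])[[1,0]])) for a,b in((1,0),(2,3))])
# top crop: plinth corners
f=lambda u,v:(110+(u-500)/2.82,140+v/2.82)
q=np.array([onz(t,*f(u,v),.014) for u,v in[(548,93),(718,66),(730,153),(558,183)]]);print("top",np.round(q,3).tolist(),q.mean(0))
# triangulated height of the comb end (far-left corner of near-base comb)
print(tri(c,(354*k,143*k),t,f(543,156)))
E
```

```text
[[0.505, 0.225, 0.014], [0.473, 0.424, 0.014], [0.579, 0.446, 0.014], [0.612, 0.242, 0.014]] [0.54224849 0.33422928 0.014     ] [np.float64(99.02402358734807), np.float64(99.13820337901272)]
[[0.529, 0.231, 0.05], [0.5, 0.426, 0.05], [0.554, 0.433, 0.05], [0.583, 0.24, 0.05]] [0.54132089 0.33249398 0.05      ] [np.float64(98.4045436746828), np.float64(98.74528475877409)]
top [[0.579, 0.433, 0.014], [0.607, 0.235, 0.014], [0.504, 0.219, 0.014], [0.473, 0.417, 0.014]] [0.54079725 0.3258471  0.014     ]
(array([0.50351288, 0.43568966, 0.01723986]), np.float64(0.0035290831664494104))
```

Wrist data, plus the gripping forces seen so far, place the stand's centre at (0.5415, 0.332) at 98.7°. I'll use the far cradle, (0.529, 0.415).

Emit:
jog_arm --pt "-2.2 8.8 0" --pt "-2.2 8.8 0" --pt "-2.2 8.8 0" --pt "-2.2 8.8 -6" --pt "-2.2 8.8 -11" --pt "-2.2 8.8 -13.8" --pt "-2.2 8.8 -13.8" --pt "-2.2 8.8 -13.8" --turn '[0,0,0,0,0,0,0,0]' --grip '[0.9,0.9,0.9,0.9,0.9,0.9,0.9,0.9]'

```text
time_s: 24.72
position: [0.5291, 0.4156, 0.0541]
tcp_rot: [[-0.989, -0.148, 0.001], [-0.148, 0.989, -0.0], [-0.001, -0.0, -1.0]]
force: [0.2, 0.9, -0.1]
opening: 0.267
grasp_force: 30.0
```

Emit:
jog_arm --pt "0 0 0" --pt "0 0 0" --pt "0 0 0" --pt "0 0 6" --pt "0 0 12" --pt "0 -6 14" --pt "0 -6 14" --pt "0 -6 14" --turn '[0,0,0,0,0,0,0,0]' --grip '[0.55,0.55,0.55,0.55,0.55,0.55,0.55,0.55]'

```text
time_s: 25.72
position: [0.528, 0.3566, 0.1934]
tcp_rot: [[-0.989, -0.148, -0.0], [-0.148, 0.989, 0.001], [0.0, 0.001, -1.0]]
force: [-0.0, -0.6, -0.9]
opening: 0.451
grasp_force: 0.0
```

```bash
python3 - <<'E'
from h import *
c=capture("wrist");cv2.imwrite("pics/w5.png",c["color"][:260])
print(read_state()["position"],proj(c,(.5288,.415,.057)))
E
```

```text
[0.52778524 0.35694928 0.19281523] (np.float64(313.8976825714397), np.float64(190.23470739264502))
```

View pics/w5.png

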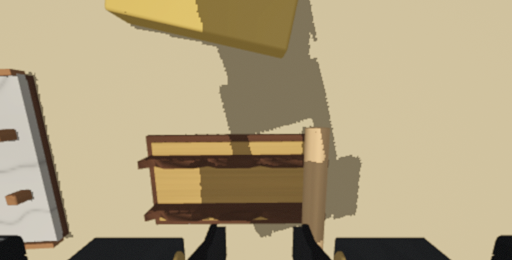

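The 130 is seated in the far cradle (314,185), across both combs. Next is the 110 roller.

Emit:
jog_arm --pt "0.4 -58 0" --pt "0.4 -58 0" --pt "0.4 -58 0" --pt "0.4 -58 0" --pt "0.4 -58 0" --pt "0.4 -58 0" --pt "0.4 -58 0" --pt "0.4 -58 0" --pt "0.4 -58 0" --pt "0.4 -58 0" --pt "0.4 -58 0" --pt "0.4 -58 0" --turn '[-6,-13,-13,-13,-13,-13,-13,-13,-13,-13,-13,-13]' --grip '[0.5,0.5,0.5,0.5,0.5,0.5,0.5,0.5,0.5,0.5,0.5,0.5]'

```text
time_s: 27.28
position: [0.5319, -0.2211, 0.1927]
tcp_rot: [[-0.997, 0.076, -0.002], [0.076, 0.997, 0.002], [0.002, 0.002, -1.0]]
force: [0.1, 1.2, -0.2]
opening: 0.497
grasp_force: 0.0
```

```bash
python3 - <<'E'
from h import *
import pickle
w=pickle.load(open("w1.pkl","rb"))
e=[onz(w,*p,.045) for p in((248,158),(246,247))];print(e,np.mean(e,0))
c=capture("wrist");s=capture("scene");pickle.dump(dict(c),open("w6.pkl","wb"))
cv2.imwrite("pics/w6.png",np.hstack([c["color"][:250],cv2.resize(s["color"][150:300,70:230],(267,250))]))
print(read_state()["position"],read_state()["tcp_rot"][:,1],[np.round(proj(c,p)) for p in((.534,-.23,.045),(.521,-.4,.045))])
E
```

```text
[array([ 0.48601737, -0.22566899,  0.045     ]), array([ 0.59181557, -0.23818172,  0.045     ])] [ 0.53891647 -0.23192536  0.045     ]
[ 0.53212176 -0.22111257  0.19312006] [0.07486557 0.99719311 0.00102498] [array([250., 182.]), array([ 90., 182.])]
```

View pics/w6.png

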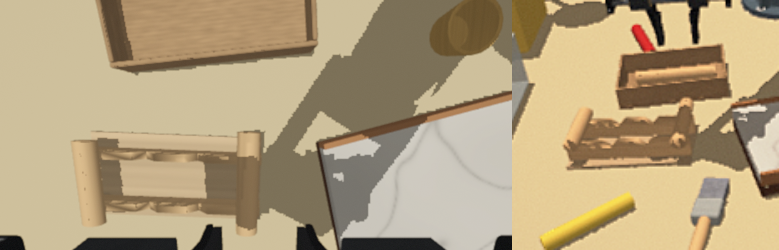

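The 110 is centred at (248,183) and the 90 at (89,183), both as predicted. Grasping the 110.

Emit:
jog_arm --pt "0.3 -1.0 0" --pt "0.3 -1.0 -6" --pt "0.3 -1.0 -12" --pt "0.3 -1.0 -15.8" --pt "0.3 -1.0 -15.8" --pt "0.3 -1.0 -15.8" --pt "0.3 -1.0 -15.8" --pt "0.3 -1.0 -15.8" --pt "0.3 -1.0 -15.8" --pt "0.3 -1.0 -15.8" --turn '[0,0,0,0,0,0,0,0,0,0]' --grip '[0.5,0.5,0.5,0.5,0.5,0.5,0.9,0.9,0.9,0.9]'

```text
time_s: 28.62
position: [0.5358, -0.2338, 0.0365]
tcp_rot: [[-0.997, 0.078, 0.002], [0.078, 0.997, -0.001], [-0.002, -0.001, -1.0]]
force: [-0.9, -0.3, 7.0]
opening: 0.269
grasp_force: 29.9
```

Emit:
jog_arm --pt "0 0 6" --pt "0 0 10" --pt "5.3 14.5 10" --pt "5.3 14.5 10" --pt "5.3 14.5 10" --pt "5.3 14.5 10" --pt "5.3 14.5 10" --pt "5.3 14.5 3" --pt "5.3 14.5 3" --pt "5.3 14.5 3" --turn '[0,0,8,15,15,15,15,15,15,15]' --grip '[0.9,0.9,0.9,0.9,0.9,0.9,0.9,0.9,0.9,0.9]'

```text
time_s: 29.88
position: [0.5878, -0.0895, 0.0654]
tcp_rot: [[-0.983, -0.182, -0.001], [-0.182, 0.983, 0.0], [0.001, 0.0, -1.0]]
force: [0.2, -0.3, -0.3]
opening: 0.264
grasp_force: 29.8
```

Emit:
jog_arm --pt "0 0.4 -2.3" --pt "0 0.4 -2.3" --pt "0 0.4 -2.3" --pt "0 0.4 -2.3" --pt "0 0.4 3" --pt "0 0.4 9" --pt "0 -5.6 12" --pt "0 -5.6 12" --pt "0 -5.6 12" --pt "0 -5.6 12" --pt "0 -5.6 12" --pt "0 -5.6 12" --turn '[0,0,0,0,0,0,0,0,0,0,0,0]' --grip '[0.9,0.9,0.5,0.5,0.5,0.5,0.5,0.5,0.5,0.5,0.5,0.5]'

```text
time_s: 31.38
position: [0.5879, -0.1436, 0.1846]
tcp_rot: [[-0.983, -0.184, -0.001], [-0.184, 0.983, 0.001], [0.001, 0.001, -1.0]]
force: [-0.1, -0.2, -0.4]
opening: 0.501
grasp_force: 0.0
```

Emit:
jog_arm --pt "0 0 0" --pt "0 0 0" --pt "0 0 0" --pt "0 0 0" --pt "0 0 0" --pt "0 0 0" --pt "0 0 0" --pt "0 0 0" --pt "0 0 0" --pt "0 0 0" --pt "0 0 0" --pt "0 0 0" --turn '[0,0,0,0,0,0,0,0,0,0,0,0]' --grip '[0.5,0.5,0.5,0.5,0.5,0.5,0.5,0.5,0.5,0.5,0.5,0.5]'

```text
time_s: 32.88
position: [0.5882, -0.1445, 0.1854]
tcp_rot: [[-0.983, -0.183, -0.0], [-0.183, 0.983, -0.0], [0.0, -0.0, -1.0]]
force: [-0.2, 0.6, -0.7]
opening: 0.504
grasp_force: 0.0
```

```bash
python3 loc.py; python3 - <<'E'
from loc import *
onplate(z=.038)
E
```

```text
area 182.0 px 282 220 mid [0.5745 0.0679 0.046 ] L 0.132 ang 9.9 plate xy [ 0.083 -0.015]
area 182.0 px 282 220 mid [0.5738 0.0685 0.046 ] L 0.133 ang 9.7 plate xy [ 0.083 -0.015]
33.225
area 182.0 px 282 220 mid [0.5636 0.0707 0.038 ] L 0.134 ang 9.9 plate xy [ 0.087 -0.005]
```

The 110 ran to the stops as well (plate x = 0.083), so I'll pick it up and seat it in the next cradle.

Emit:
jog_arm --pt "-2.6 21.9 0" --pt "-2.6 21.9 0" --pt "-2.6 21.9 0" --pt "-2.6 21.9 0" --pt "-2.6 21.9 -6" --pt "-2.6 21.9 -12" --pt "-2.6 21.9 -15.4" --pt "-2.6 21.9 -15.4" --pt "-2.6 21.9 -15.4" --pt "-2.6 21.9 -15.4" --pt "-2.6 21.9 -15.4" --pt "-2.6 21.9 -15.4" --turn '[0,0,0,0,0,0,0,0,0,0,0,0]' --grip '[0.5,0.5,0.5,0.5,0.5,0.5,0.5,0.5,0.9,0.9,0.9,0.9]'

```text
time_s: 34.78
position: [0.5628, 0.0726, 0.0317]
tcp_rot: [[-0.983, -0.184, 0.001], [-0.184, 0.983, -0.003], [-0.001, -0.003, -1.0]]
force: [-0.1, -6.4, -0.3]
opening: 0.265
grasp_force: 30.0
```

Emit:
jog_arm --pt "0 0 6" --pt "0 0 12" --pt "-2.5 28.5 12" --pt "-2.5 28.5 12" --pt "-2.5 28.5 12" --pt "-2.5 28.5 12" --pt "-2.5 28.5 12" --pt "-2.5 28.5 12" --pt "-2.5 28.5 6" --pt "-2.5 28.5 6" --pt "-2.5 28.5 6" --turn '[0,0,-1.8,-1.8,-1.8,-1.8,-1.8,-1.8,-1.8,-1.8,-1.8]' --grip '[0.9,0.9,0.9,0.9,0.9,0.9,0.9,0.9,0.9,0.9,0.9]'

```text
time_s: 36.15
position: [0.538, 0.3588, 0.0925]
tcp_rot: [[-0.989, -0.151, 0.001], [-0.151, 0.989, 0.0], [-0.001, 0.0, -1.0]]
force: [-0.2, 0.0, -0.2]
opening: 0.265
grasp_force: 30.0
```

```bash
python3 - <<'E'
from h import *
s=capture("scene");cv2.imwrite("pics/s7.png",cv2.resize(s["color"][130:270,210:440],(690,420)))
print(read_state()["position"],read_state()["grasp_force"])
E
```

```text
[0.53878142 0.35931574 0.09352676] 29.993052184581757
```

View pics/s7.png

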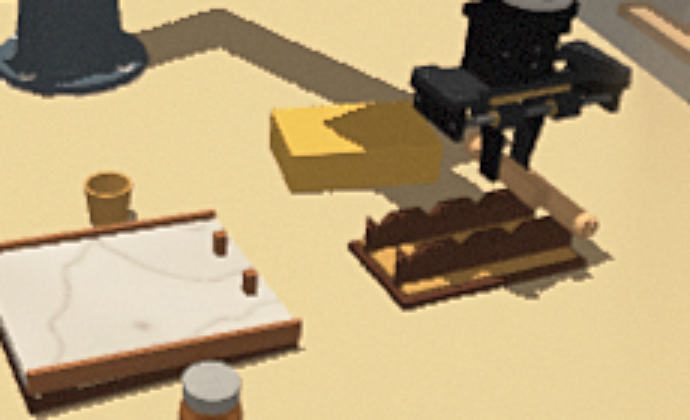

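```bash
python3 - <<'E'
from h import *
s=capture("scene");f=lambda p:np.round((np.array(proj(s,p))-[210,130])*3)
a=np.array([.989,.15,0])
for n,c,l in(("held",(.5385,.359,.1),.055),("seat",(.5288,.415,.057),.065),("cr1",(.5373,.3597,.057),.055)):print(n,f(c-a*l),f(c),f(c+a*l))
for k in(-84,-28,28,84):print(k,f((.5415-.151*k/1000+.0287,.332+.988*k/1000+.0043,.046)))
E
```

```text
held [470. 142.] [502. 168.] [537. 197.]
seat [505. 164.] [543. 195.] [585. 229.]
cr1 [464. 178.] [495. 205.] [529. 235.]
-84 [409. 252.]
-28 [460. 241.]
28 [511. 230.]
84 [560. 219.]
```

The two rollers overlap in this view: the held one runs from (470,142) to about (537,197), and the seated one ends at (590,222), close to where it should. Lowering.

Emit:
jog_arm --pt "0 0 -4.1" --pt "0 0 -4.1" --pt "0 0 -4.1" --pt "0 0 -4.1" --pt "0 0 -4.1" --pt "0 0 -4.1" --pt "0 0 2" --pt "0 0 8" --pt "0 0 10" --pt "0 0 10" --turn '[0,0,0,0,0,0,0,0,0,0]' --grip '[0.9,0.9,0.9,0.55,0.55,0.55,0.55,0.55,0.55,0.55]'

```text
time_s: 37.5
position: [0.5383, 0.3601, 0.1937]
tcp_rot: [[-0.988, -0.152, 0.004], [-0.152, 0.988, 0.002], [-0.005, 0.001, -1.0]]
force: [-0.2, -0.6, 1.1]
opening: 0.45
grasp_force: 0.0
```

Emit:
jog_arm --pt "-1.7 -75.8 0" --pt "-1.7 -75.8 0" --pt "-1.7 -75.8 0" --pt "-1.7 -75.8 0" --pt "-1.7 -75.8 0" --pt "-1.7 -75.8 0" --pt "-1.7 -75.8 0" --pt "-1.7 -75.8 0" --pt "-1.7 -75.8 0" --pt "-1.7 -75.8 0" --pt "-1.7 -75.8 0" --pt "-1.7 -75.8 0" --turn '[-6,-14,-14,-14,-14,-14,-14,-14,-14,-14,-14,-14]' --grip '[0.5,0.5,0.5,0.5,0.5,0.5,0.5,0.5,0.5,0.5,0.5,0.5]'

```text
time_s: 39.0
position: [0.5191, -0.3914, 0.1889]
tcp_rot: [[-0.996, 0.092, -0.003], [0.092, 0.996, 0.003], [0.003, 0.003, -1.0]]
force: [1.5, 1.0, -1.0]
opening: 0.5
grasp_force: 0.0
```

```bash
python3 - <<'E'
from h import *
c=capture("wrist");s=capture("scene")
r=np.hstack([c["color"][:250,:400],cv2.resize(s["color"][120:300,60:420],(400,250))]);cv2.imwrite("pics/w8.png",r)
print(read_state()["position"],read_state()["tcp_rot"][:,1],np.round(proj(c,(.521,-.4,.045))))
E
```

```text
[ 0.51916047 -0.39730136  0.18907932] [ 0.09744316  0.99523691 -0.00288589] [250. 183.]
```

View pics/w8.png

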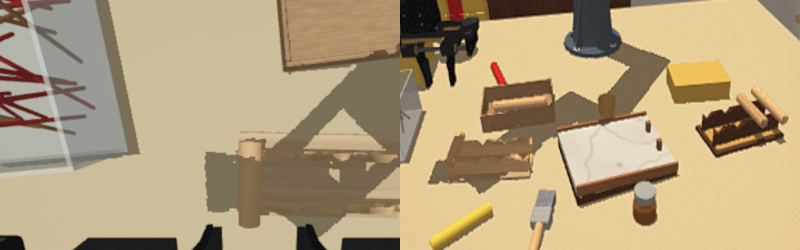

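Both good rollers sit in the stand at (752,108) and (768,105), and the 90 is centred at (250,183) as expected. The gripper body clears the glass box by about 25 mm. Grasping the 90.

Emit:
jog_arm --pt "0.2 0 0" --pt "0.2 0 -6" --pt "0.2 0 -12" --pt "0.2 0 -15.4" --pt "0.2 0 -15.4" --pt "0.2 0 -15.4" --pt "0.2 0 -15.4" --pt "0.2 0 -15.4" --pt "0.2 0 -15.4" --pt "0.2 0 -15.4" --turn '[0,0,0,0,0,0,0,0,0,0]' --grip '[0.5,0.5,0.5,0.5,0.5,0.5,0.9,0.9,0.9,0.9]'

```text
time_s: 40.35
position: [0.5233, -0.3978, 0.0409]
tcp_rot: [[-0.996, 0.089, 0.004], [0.089, 0.996, -0.015], [-0.006, -0.015, -1.0]]
force: [-5.7, -15.6, 7.0]
opening: 0.266
grasp_force: 30.0
```

Emit:
jog_arm --pt "0 0 6" --pt "0 0 10" --pt "6.7 31.4 10" --pt "6.7 31.4 10" --pt "6.7 31.4 10" --pt "6.7 31.4 10" --pt "6.7 31.4 10" --pt "6.7 31.4 10" --pt "6.7 31.4 10" --pt "6.7 31.4 3" --pt "6.7 31.4 3" --pt "6.7 31.4 3" --turn '[0,0,8,16,16,16,16,16,16,16,16,16]' --grip '[0.9,0.9,0.9,0.9,0.9,0.9,0.9,0.9,0.9,0.9,0.9,0.9]'

```text
time_s: 41.85
position: [0.5888, -0.0774, 0.0673]
tcp_rot: [[-0.983, -0.185, -0.002], [-0.185, 0.983, 0.0], [0.001, 0.001, -1.0]]
force: [-0.3, 0.1, 0.8]
opening: 0.262
grasp_force: 29.9
```

Emit:
jog_arm --pt "0 -0.8 -1.6" --pt "0 -0.8 -2.0" --pt "0 -0.8 -2.0" --pt "0 -0.8 -2.0" --turn '[0,0,0,0]' --grip '[0.9,0.9,0.9,0.9]'

```text
time_s: 42.35
position: [0.5896, -0.0843, 0.0478]
tcp_rot: [[-0.982, -0.187, 0.001], [-0.187, 0.982, -0.0], [-0.001, -0.0, -1.0]]
force: [0.5, -0.2, -0.4]
opening: 0.265
grasp_force: 29.9
```

```bash
python3 - <<'E'
from loc import *
onplate(z=.049)
c=capture("scene")
hsv=cv2.cvtColor(c["color"],cv2.COLOR_BGR2HSV)
u,v=map(int,proj(c,(.588+.042*.983,-.085+.042*.183,.05)));print(u,v)
E
```

```text
area 176.5 px 228 226 mid [ 0.5812 -0.0827  0.049 ] L 0.114 ang 6.1 plate xy [-0.067  0.006]
232 236
```

Roller is across the plate. I'll lower it a little more and release.

Emit:
jog_arm --pt "0 0 -0.4" --pt "0 0 -0.4" --pt "0 0 -0.4" --pt "0 0 -0.4" --pt "0 0 4" --pt "0 0 10" --pt "0 -6 13" --pt "0 -6 13" --pt "0 -6 13" --pt "0 -6 13" --pt "0 -6 13" --pt "0 -6 13" --turn '[0,0,0,0,0,0,0,0,0,0,0,0]' --grip '[0.9,0.9,0.5,0.5,0.5,0.5,0.5,0.5,0.5,0.5,0.5,0.5]'

```text
time_s: 43.95
position: [0.5891, -0.1434, 0.1766]
tcp_rot: [[-0.982, -0.188, -0.001], [-0.188, 0.982, 0.001], [0.001, 0.001, -1.0]]
force: [0.2, 0.0, -0.1]
opening: 0.504
grasp_force: 0.0
```

Emit:
jog_arm --pt "0 0 0" --pt "0 0 0" --pt "0 0 0" --pt "0 0 0" --pt "0 0 0" --pt "0 0 0" --pt "0 0 0" --pt "0 0 0" --pt "0 0 0" --pt "0 0 0" --pt "0 0 0" --pt "0 0 0" --turn '[0,0,0,0,0,0,0,0,0,0,0,0]' --grip '[0.5,0.5,0.5,0.5,0.5,0.5,0.5,0.5,0.5,0.5,0.5,0.5]'

```text
time_s: 45.45
position: [0.5893, -0.1443, 0.1773]
tcp_rot: [[-0.982, -0.187, -0.0], [-0.187, 0.982, 0.0], [0.0, 0.0, -1.0]]
force: [0.3, -0.0, 0.4]
opening: 0.502
grasp_force: 0.0
```

```bash
python3 loc.py; python3 - <<'E'
from loc import *
onplate(z=.038)
E
```

```text
area 148.5 px 282 219 mid [0.5715 0.0673 0.046 ] L 0.111 ang 10.3 plate xy [ 0.082 -0.012]
area 148.5 px 282 219 mid [0.5715 0.0673 0.046 ] L 0.111 ang 10.3 plate xy [ 0.082 -0.012]
45.8
area 148.5 px 282 219 mid [0.5606 0.0701 0.038 ] L 0.113 ang 10.3 plate xy [ 0.087 -0.002]
```

The 90 is round too and reached the stops. Into cradle −28.

Emit:
jog_arm --pt "-2.9 21.8 0" --pt "-2.9 21.8 0" --pt "-2.9 21.8 0" --pt "-2.9 21.8 0" --pt "-2.9 21.8 -6" --pt "-2.9 21.8 -12" --pt "-2.9 21.8 -14.6" --pt "-2.9 21.8 -14.6" --pt "-2.9 21.8 -14.6" --pt "-2.9 21.8 -14.6" --pt "-2.9 21.8 -14.6" --pt "-2.9 21.8 -14.6" --turn '[0,0,0,0,0,0,0,0,0,0,0,0]' --grip '[0.5,0.5,0.5,0.5,0.5,0.5,0.5,0.5,0.9,0.9,0.9,0.9]'

```text
time_s: 47.35
position: [0.561, 0.0722, 0.0317]
tcp_rot: [[-0.982, -0.187, 0.001], [-0.187, 0.982, -0.002], [-0.001, -0.002, -1.0]]
force: [0.2, -6.1, -0.7]
opening: 0.262
grasp_force: 30.0
```

Emit:
jog_arm --pt "0 0 6" --pt "0 0 12" --pt "-1.5 23.1 12" --pt "-1.5 23.1 12" --pt "-1.5 23.1 12" --pt "-1.5 23.1 12" --pt "-1.5 23.1 12" --pt "-1.5 23.1 12" --pt "-1.5 23.1 6" --pt "-1.5 23.1 6" --pt "-1.5 23.1 6" --turn '[0,0,-2,-2,-2,-2,-2,-2,-2,-2,-2]' --grip '[0.9,0.9,0.9,0.9,0.9,0.9,0.9,0.9,0.9,0.9,0.9]'

```text
time_s: 48.72
position: [0.5463, 0.3038, 0.0924]
tcp_rot: [[-0.989, -0.151, 0.001], [-0.151, 0.989, 0.0], [-0.001, 0.0, -1.0]]
force: [0.1, 0.7, -0.7]
opening: 0.266
grasp_force: 30.0
```

Emit:
jog_arm --pt "0 0 -4.1" --pt "0 0 -4.1" --pt "0 0 -4.1" --pt "0 0 -4.1" --pt "0 0 -4.1" --pt "0 0 -4.1" --pt "0 0 2" --pt "0 0 8" --pt "0 0 10" --pt "0 -10 12" --pt "0 -20 12" --pt "0 -20 12" --turn '[0,0,0,0,0,0,0,0,0,0,0,0]' --grip '[0.9,0.9,0.9,0.55,0.55,0.55,0.55,0.55,0.55,0.55,0.55,0.55]'

```text
time_s: 50.22
position: [0.5452, 0.1172, 0.2111]
tcp_rot: [[-0.988, -0.153, 0.001], [-0.153, 0.988, -0.0], [-0.001, -0.0, -1.0]]
force: [1.1, -0.6, -0.5]
opening: 0.451
grasp_force: 0.0
```

Emit:
jog_arm --pt "0 -10 0" --pt "0 -10 0" --pt "0 -10 0" --pt "0 -10 0" --pt "0 -10 0" --pt "0 -10 0" --turn '[0,0,0,0,0,0]' --grip '[0.5,0.5,0.5,0.5,0.5,0.5]'

```text
time_s: 50.98
position: [0.5453, 0.0199, 0.2106]
tcp_rot: [[-0.988, -0.154, -0.0], [-0.154, 0.988, 0.0], [0.0, 0.0, -1.0]]
force: [0.7, -0.7, 0.5]
opening: 0.5
grasp_force: 0.0
```

```bash
python3 - <<'E'
from h import *
s=capture("scene")
a,b=s["color"][170:240,300:430],s["color"][120:300,60:440]
cv2.imwrite("pics/end.png",np.vstack([cv2.resize(a,(560,300)),cv2.resize(b,(560,265))]))
E
```

```text
(no output)
```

View pics/end.png

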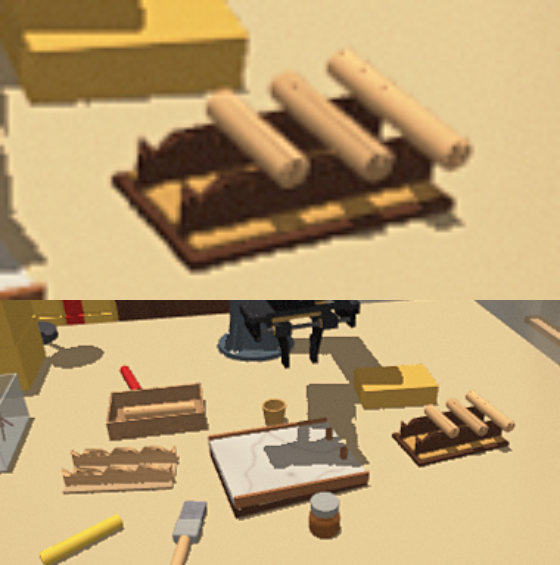

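The final view shows three rollers on the stand (front ends at (290,170), (375,163), (458,150)), one in the box and the bystanders in place. I'll check numerically that each one is properly seated.

```bash
python3 - <<'E'
from h import *
s=capture("scene");t=capture("top");f=lambda p:np.round((np.array(proj(s,p))-[300,170])*[4.31,4.286])
a=np.array([.989,.15,0]);C=np.array([.5415,.332,.057]);Y=np.array([-.151,.988,0])
for k,l in((-28,.045),(28,.055),(84,.065)):
    for z in(0,.006): print(k,z,f(C+Y*k/1e3-a*l+[0,0,z]),f(C+Y*k/1e3+a*l+[0,0,z]))
# axis angle / y-spacing from top view: bright rollers over dark stand
hsv=cv2.cvtColor(t["color"],cv2.COLOR_BGR2HSV);m=np.zeros(hsv.shape[:2],np.uint8)
q=np.array([proj(t,[*(C+Y*u+a*v)[:2],.057]) for u,v in((-.06,-.024),(.11,-.024),(.11,.024),(-.06,.024))],np.int32);cv2.fillPoly(m,[q],1)
w=((hsv[...,2]>165)&(hsv[...,1]<130)&(m>0)).astype(np.uint8)
for c in cv2.findContours(w,cv2.RETR_EXTERNAL,cv2.CHAIN_APPROX_NONE)[0]:
    if cv2.contourArea(c)>20:
        (u,v),wh,g=cv2.minAreaRect(c);p=onz(t,u,v,.057);print("top",np.round(p,3),"along Y",round(float((p-C)@Y),4),np.round(wh))
E
```

```text
-28 0 [217. 104.] [290. 171.]
-28 0.006 [218.  96.] [291. 164.]
28 0 [279.  83.] [372. 164.]
28 0.006 [280.  76.] [373. 156.]
84 0 [338.  63.] [453. 156.]
84 0.006 [340.  56.] [455. 149.]
top [0.527 0.435 0.057] along Y 0.1038 [16.  5.]
```

The 90 and 110 match their cradles. The 130 is off by about 1.5 px, so I'll triangulate it with the wrist camera from two places.

Emit:
jog_arm --pt "0 26 0" --pt "0 26 0" --pt "0 26 0" --pt "0 26 0" --pt "0 26 0" --pt "0 26 0" --pt "0 26 0" --pt "0 26 0" --turn '[0,0,0,0,0,0,0,0]' --grip '[0.5,0.5,0.5,0.5,0.5,0.5,0.5,0.5]'

```text
time_s: 52.12
position: [0.5457, 0.277, 0.2106]
tcp_rot: [[-0.989, -0.15, -0.0], [-0.15, 0.989, -0.0], [0.0, -0.0, -1.0]]
force: [-1.0, 0.4, 0.5]
opening: 0.496
grasp_force: 0.0
```

```bash
cat > prof.py <<'E'
from h import *
import pickle,sys
c=capture("wrist");pickle.dump(dict(c),open(sys.argv[1],"wb"))
C=np.array([.5415,.332,.052]);Y=np.array([-.151,.988,0]);a=np.array([.989,.15,0])
g=cv2.cvtColor(c["color"],cv2.COLOR_BGR2GRAY)
# profile along the near-base comb, between notches' bottoms, z=.045: dark comb / bright roller
ys=np.arange(-.10,.115,.001);P=[proj(c,C+Y*y-a*.029+[0,0,-.003]) for y in ys]
v=[int(g[int(round(q)),int(round(p))]) if 0<=q<384 and 0<=p<512 else -1 for p,q in P]
b=(np.array(v)>85).astype(int);e=np.flatnonzero(np.diff(b))
print([(round(ys[i]*1e3),[round(float(x),1) for x in P[i]],"up" if b[i+1] else "dn") for i in e]);print(read_state()["position"])
E
python3 prof.py a.pkl
```

```text
[(-98, [218.9, 153.6], 'dn'), (-40, [272.3, 153.5], 'up'), (-15, [295.3, 153.5], 'dn'), (17, [324.8, 153.5], 'up'), (42, [347.8, 153.4], 'dn'), (74, [377.3, 153.4], 'up')]
[0.54565923 0.27712412 0.21064732]
```

Emit:
jog_arm --pt "0 16 0" --pt "0 16 0" --pt "0 16 0" --pt "0 16 0" --pt "0 16 0" --pt "0 16 0" --turn '[0,0,0,0,0,0]' --grip '[0.5,0.5,0.5,0.5,0.5,0.5]'

```text
time_s: 52.92
position: [0.5458, 0.4369, 0.2106]
tcp_rot: [[-0.989, -0.15, -0.0], [-0.15, 0.989, -0.001], [0.0, -0.001, -1.0]]
force: [0.1, 0.7, -0.8]
opening: 0.503
grasp_force: 0.0
```

```bash
python3 prof.py b.pkl
```

```text
[(-46, [118.3, 131.0], 'up'), (-20, [142.7, 131.0], 'dn'), (12, [172.8, 131.0], 'up'), (38, [197.2, 130.9], 'dn'), (71, [228.3, 130.9], 'up'), (95, [250.8, 130.9], 'dn'), (102, [257.4, 130.9], 'up')]
[0.54580844 0.43703265 0.21074838]
```

Spacing is even (57 and 57 mm, then 58 and 59 mm) and the parallax shows the 130 isn't raised. All three are seated, so I'll hand in.

```bash
python3 -c "
from rig import *
print(hand_in())"
```

```text
the job is handed in; nothing more can be done
None
```

I handed the job in after testing the four rollers longest to shortest: the 150 mm one stopped on its flats and went in the reject box, and the 130, 110 and 90 mm ones ran to the stops and are seated in the stand.

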